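# Reload the laundry's tag stapler

## Robot

A 7-joint arm with a two-finger parallel gripper is mounted at the origin on a cart in front of the work surface, level with it; the furniture and walls round the work are solid. World frame = base frame: x ahead of the robot, y to its left, z up, the work surface at z = 0. Lengths are in m, angles in rad, forces in N, time in s.
With the tool pointing down it reaches from about 0.4 to 0.85 m from the base axis. Payload 10.4 kg.
Tool frame: the origin (TCP) lies midway between the tips of the shut fingers; the grasp point (between the pads) lies 19 mm behind it; z points along the fingers, y is the line along which they close (so a half turn about z gives the same grasp; the last joint's range is limited). The gripper opens to 85 mm and grips with 20 to 120 N. Pads are 22 mm wide; open, the fingers measure 114 mm over their backs; the gripper's body (76 mm by 85 mm) begins 54 mm behind the grasp point. The pads swing forward as they close: fully open they stand 13 mm farther back than shut.
Start: joints at [-1.131, 0.332, -0.065, 1.46, 0.022, 1.35, -0.088], TCP at [0.279, 0.559, 0.231] pointing down, gripper open.
Joint ranges: [-2.6, 2.6], [-0.5, 2.12], [-1.47, 1.34], [0.16, 2.42], [-1.27, 4.41], [0.06, 2.06], [-2.6, 2.6]. Speed limits (rad/s): [2.22, 2.22, 2.79, 2.79, 3.14, 3.14, 3.14].

## Interface

Orientations are given as [roll, pitch, yaw] about the fixed x, y, z axes, in that order (R = Rz(yaw) Ry(pitch) Rx(roll)).
In Python, from station import bot gives the robot as it stands.
- The arm moves only by the tool jog_arm, called after ">>>" by a JSON object that holds its "op" and its "data". Schema: {"type":"object","properties":{"deltas":{"type":"array","items":{"type":"number"},"minItems":4,"maxItems":80},"aperture":{"type":"number"},"grip_force":{"type":"number"},"only":{"type":"string"},"quiet":{"type":"boolean"},"lines":{"type":"string"}},"required":["deltas"],"additionalProperties":false}. deltas is one flat list of numbers that holds 1 to 20 rows one after another, with no inner brackets; each row has 4 numbers: dx, dy, dz in cm, then a turn about the tool's z in rad; each row is the pose to reach, as a shift and turn from the pose commanded when the call began, along the tool's axes at that moment; what a row does not reach only later rows make up. A row lasts 1/12 s, in which the tool goes at most 0.0417 m and 0.125 rad, less where a joint would pass 70% of its speed; a pose out of reach is approached as far as the arm can. aperture is the finger opening in m, set as the call begins (left out keeps the last). The fingers move at their own pace and stop on an object; grip_force is the grip in N (left out, the last holds). Time passes only in rows, so rows that do not move let the fingers close. The tool returns the time, the measured TCP pose, the force, the opening and the grip force at its end. only (a regular expression) keeps the lines of the reply that match it, lines (a string "A,B") keeps lines A to B, and quiet returns only ok. Input that does not fit is refused with a message, and nothing moves.
- bot.get_obs(): the state, without advancing time (a new reading comes with each control period).
- bot.snapshot(name): name is "side" or "top" or "wrist"; returns the picture (480x640x3 uint8, red, green, blue); there is no depth.
- bot.camera_params(name): a dict with "vfov" (degrees; the focal length in pixels is half the picture's height over the tangent of half this angle, whatever the lens; pixels are square), "cx", "cy" (the principal point, pixels), "R" (3x3) and "t" (3): a world point X has camera coordinates R X + t; the wrist camera has in their place "tool_from_camera" (4x4, takes a point from camera to tool coordinates, whose origin is the TCP and whose axes are the flange's). Camera axes: x right, y down, z forward; pixel columns grow to the right and rows downward; lengths in m; the calibration is good to about 2 mm. A picture is of the moment at which its call begins: read the wrist's pose just before it. camera_params takes no time and is no camera call.
- bot.close_job(): hands the job in; it is judged then, once.
The state is a dict: "time": time; "joints": joint angles; "qvel": joint speeds; "joint_torque": joint torques, N m; "tool_pos": TCP position; "tool_rot": TCP orientation; "force": force on the tool from outside, world axes, zero at the start; "torque": the same for the moment, N m; "gripper_width": finger opening in m; "finger_force": force on a finger pad.
Only numpy, scipy, OpenCV 4.12 (cv2) and the standard library are available. Lean on these libraries where they do the work, as an engineer would, in place of code of your own. Each camera call takes 0.05 s, during which the arm holds its last target. There are 200 camera calls.

## Task

Load the staple strip, spine upward, into the channel of the sloping bench tag stapler: push the spring follower back with one end of the strip until the other end drops in behind the front lip, so that the strip lies flat on the channel floor, held by the spring. Then slide the hood forward over the strip until it is fully closed, let go, and leave the thread spool and the tape measure nearby where they are.

Things in the scene. Friction and masses are not known exactly. Their poses are not given: they have to be found in the camera images.
- stapler: The bench tag stapler, fixed: grey base plate 190 x 64 x 8 mm carrying a straight aluminium channel that rises at 30 degrees toward its back; about 0.19 m high overall. Origin under the base on the worktop, x from its front (low end) to its back (high end), y left, z up. Place and yaw vary. The channel floor begins, at the lip, 75 mm before the origin, 35 mm up.
- seat (a point): Point on the channel floor under the centre of the loaded strip. x runs up along the channel from lip to spring, y across to the left, z square to the floor (30 deg from vertical). Channel 24 mm wide inside; side walls 4 mm thick, 12 mm high. Front lip 7 mm high, 8 mm long, inner face at x = -45 mm. Between lip and open hood nothing is higher than the walls, save the follower (16 mm).
- follower (a joint): Dark steel spring follower in the channel, 21 mm wide, 16 mm high, 18 mm long. In m: 0 = channel empty, front face at x = +30 mm of point seat (only 75 mm from the lip); grows as it is pushed up the channel, at most 0.040. The spring presses it toward the lip with 1 N at 0 and 0.1 N more per mm. It reads 0.015 with the strip loaded.
- strip: Loose staple strip lying on the worktop, spine up, 0.1 to 0.2 kg. Steel foot of staples 90 mm long, 18 mm wide, 12 mm high; on it a grey spine 74 mm long, 9 mm wide, its top 34 mm over the underside: grip the spine. Both ends alike. Origin at the centre of its underside, x along its length, z up through the spine.
- hood (a joint): Sliding hood of grey sheet metal, 70 mm long, 42 mm wide, an upside-down U running outside the channel walls; top 44 mm over the channel floor, 40 mm clear inside. In m: 0 = fully open (high end, front edge at x = +65 mm of point seat), 0.095 = fully closed against its stops. Closes along -x of point seat; stays where left; takes about 2.5 N to move. Starts at 0 to 0.010.
- knob_top (a point): Middle of the top of the black knob on the hood, 70 mm over the channel floor; its axes are parallel to those of point seat. The knob is 24 mm long (along the channel), 20 mm wide, stands 26 mm above the hood's top: pinch it across its width or push it.
- thread_cream: Cream thread spool with wooden ends on the worktop, 30 mm across, 38 mm high, origin at the middle of its underside. Bystander.
- tape_measure: Round tape measure 52 x 96 x 21 mm, origin at the middle of its underside. Bystander.

How it is judged:
On the way:
1. the strip lies in the channel between the lip and the pushed-back follower while the hood is still open (x of strip in the frame of seat between -0.004 and 0.012 m and y of strip in the frame of seat between -0.005 and 0.005 m and z of strip in the frame of seat between -0.004 and 0.004 m and angle between the x axis of strip and the x axis of seat, either way round below 0.12 rad and value of joint follower above 0.01 m and value of joint hood below 0.03 m), for 0.2 s.
At the end, for the whole second after the job is handed in: The strip lies flat in the channel, its origin within 4 mm of point seat along the channel and square to its floor and within 5 mm across it, its axes within 0.1 rad of the channel's; the follower bears on it (joint 0.010 to 0.020); the hood is closed (joint over 0.090); the strip is at rest (x of strip in the frame of seat between -0.004 and 0.004 m and y of strip in the frame of seat between -0.005 and 0.005 m and z of strip in the frame of seat between -0.004 and 0.004 m and angle between the x axis of strip and the x axis of seat, either way round below 0.1 rad and angle between the z axis of strip and the z axis of seat, either way round below 0.1 rad and value of joint follower between 0.01 and 0.02 m and value of joint hood above 0.09 m and linear speed of strip below 0.02 m/s); the robot touches nothing.
It fails at once if the thread spool or the tape measure is moved by more than 40 mm (distance of any of thread_cream, tape_measure from where it was at the start of the episode above 0.04 m).
It fails at once if the strip's spine is turned downward (angle between strip's own z axis and vertical above 2 rad).
It also fails if it takes over 48 s, if anything falls off the work surface, if the arm or the gripper's body presses on something with over 40 N, if the wrist force passes 120 N, or if a joint passes its speed limit or range.

## Working session

There is one attempt and no reset: what is moved stays moved. The work goes in short steps, Python scripts to look and compute and a tool call to move; the robot and the scene stay as the last step left them, time stands still between calls to the robot, and variables do not carry over. Pictures are saved under pics/ and viewed, at most 12 in all, crops included, and the job is handed in when it is done.

```bash
ls; mkdir -p pics; python3 - <<'E'
from station import bot
import cv2,numpy as np,json
o=bot.get_obs()
print({k:np.round(v,3).tolist() for k,v in o.items()})
for n in ["side","top","wrist"]:
    im=bot.snapshot(n); cv2.imwrite(f"pics/{n}0.png",im[:,:,::-1])
    print(n,bot.camera_params(n))
E
```

```text
pics
station.py
{'time': 0.0, 'joints': [-1.131, 0.333, -0.065, 1.461, 0.022, 1.35, -0.088], 'qvel': [0.001, -0.0, -0.001, 0.001, 0.001, 0.001, 0.001], 'joint_torque': [0.0, -62.543, 0.049, -39.16, 0.016, 0.01, 0.0], 'tool_pos': [0.279, 0.559, 0.231], 'tool_rot': [-3.14, 0.0, 2.679], 'force': [-0.355, -0.248, 0.077], 'torque': [0.015, -0.004, -0.054], 'finger_force': 0.0, 'gripper_width': 0.086}
side {'vfov': 44.17981395286263, 'cx': 328.219887381645, 'cy': 243.07816790070774, 'R': array([[ 0.91475736, -0.4035788 ,  0.01852333],
       [-0.16089776, -0.40598289, -0.89960536],
       [ 0.37058181,  0.81994027, -0.43631077]]), 't': array([-0.65592564,  0.11435293,  0.94699041])}
top {'vfov': 57.46502694245614, 'cx': 317.768533318661, 'cy': 240.45698666360727, 'R': array([[ 0.02602327, -0.99947291, -0.01940857],
       [-0.99531727, -0.02409727, -0.0936101 ],
       [ 0.09309307,  0.02175373, -0.99541974]]), 't': array([-0.25910391,  0.59647386,  0.9413359 ])}
wrist {'vfov': 67.20318667609882, 'cx': 322.1146013244828, 'cy': 236.5900313733268, 'tool_from_camera': array([[ 3.68758808e-04, -9.58391670e-01, -2.85456251e-01,
         7.29015347e-02],
       [ 9.99999309e-01,  3.48267717e-05,  1.17489410e-03,
         1.98627809e-03],
       [-1.11606720e-03, -2.85456487e-01,  9.58391021e-01,
        -1.42059484e-01],
       [ 0.00000000e+00,  0.00000000e+00,  0.00000000e+00,
         1.00000000e+00]])}
```
View pics/top0.png

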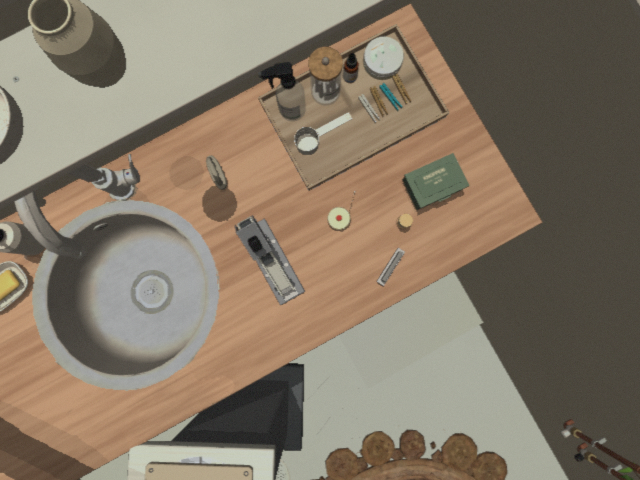

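View pics/side0.png

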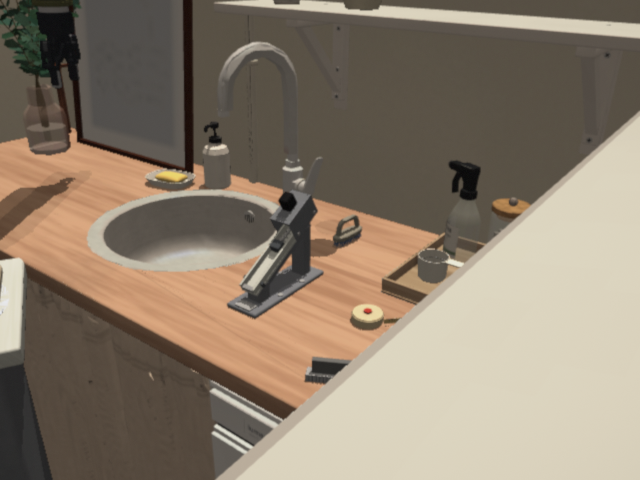

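The top view shows the stapler at (270,262) with the knob at (255,243). The strip is at (391,267), the spool at (405,221) and the tape measure at (339,218). I'll enlarge crops to pick exact points.

```bash
cat > h.py <<'E'
import numpy as np,cv2
from station import bot
from scipy.spatial.transform import Rotation as Ro
def K(p): return 240/np.tan(np.radians(p["vfov"])/2)
def ray(n,uv,obs=None):
    p=bot.camera_params(n); d=np.array([(uv[0]-p["cx"])/K(p),(uv[1]-p["cy"])/K(p),1.])
    if n=="wrist":
        T=p["tool_from_camera"]; R=Ro.from_euler("xyz",obs["tool_rot"]).as_matrix()
        return R@T[:3,3]+obs["tool_pos"], R@T[:3,:3]@d
    return -p["R"].T@p["t"], p["R"].T@d
def plane(n,uv,z,obs=None):
    o,d=ray(n,uv,obs); return o+d*(z-o[2])/d[2]
def tri(*rays):
    A=np.zeros((3,3));b=np.zeros(3)
    for o,d in rays:
        d=d/np.linalg.norm(d);P=np.eye(3)-np.outer(d,d);A+=P;b+=P@o
    x=np.linalg.solve(A,b)
    return x,[np.linalg.norm(np.cross(x-o,d/np.linalg.norm(d))) for o,d in rays]
def proj(n,X):
    p=bot.camera_params(n);c=p["R"]@X+p["t"];return [p["cx"]+K(p)*c[0]/c[2],p["cy"]+K(p)*c[1]/c[2]]
E
python3 - <<'E'
import cv2,numpy as np
t=cv2.imread("pics/top0.png");s=cv2.imread("pics/side0.png")
a=cv2.resize(t[205:315,225:315],None,fx=5,fy=5,interpolation=2)   # 450x550
b=cv2.resize(t[240:295,365:415],None,fx=6,fy=6,interpolation=2)   # 300x330
o=np.zeros((550,750,3),np.uint8);o[:,:450]=a;o[:330,450:]=b;cv2.imwrite("pics/c1.png",o)
a=cv2.resize(s[180:315,225:330],None,fx=4,fy=4,interpolation=2)  #420x540
b=cv2.resize(s[340:400,300:375],None,fx=5,fy=5,interpolation=2) #375x300
o=np.zeros((540,795,3),np.uint8);o[:,:420]=a;o[:300,420:]=b;cv2.imwrite("pics/c2.png",o)
E
```

View pics/c1.png

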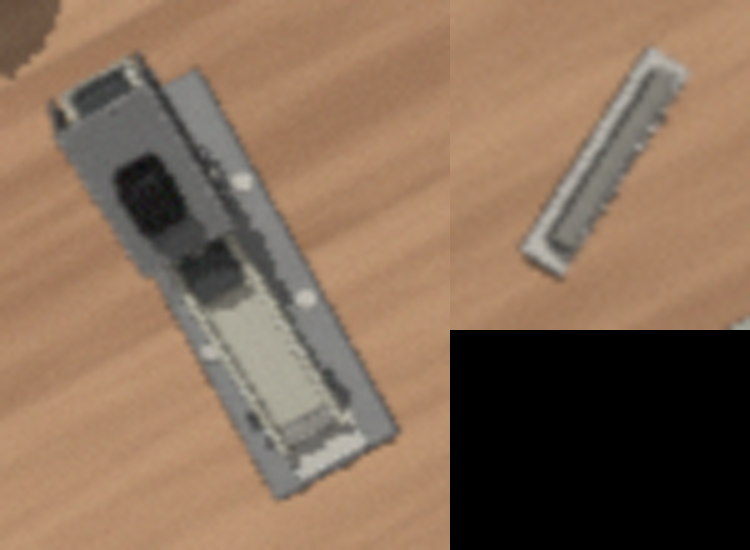

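View pics/c2.png

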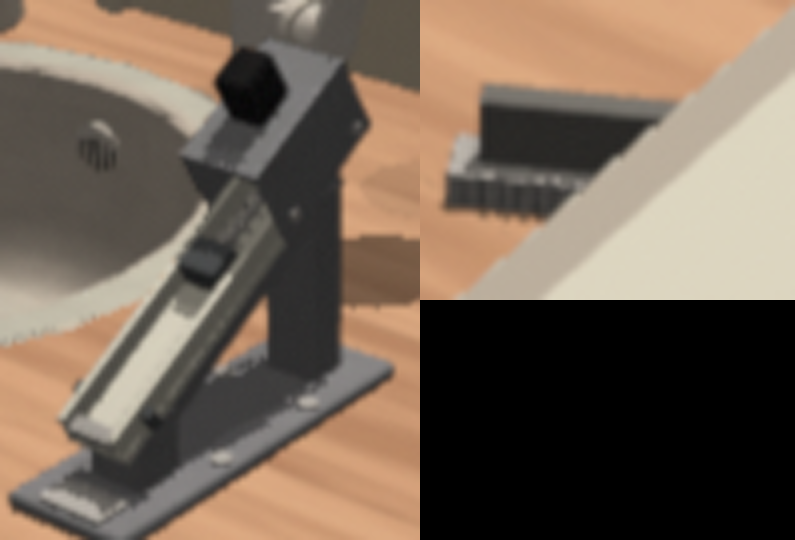

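The crops show the base-plate corners in the top view at about (304.6,291.4), (281,304.6) and (265,219). The strip foot corners are clear, the follower is at rest, and the hood is nearly fully open.

```bash
python3 - <<'E'
from h import *
np.set_printoptions(precision=4,suppress=True)
T=lambda x,y:((x+.5)/5-.5+225,(y+.5)/5-.5+205)
U=lambda x,y:((x-450+.5)/6-.5+365,(y+.5)/6-.5+240)
S=lambda x,y:((x+.5)/4-.5+225,(y+.5)/4-.5+180)
V=lambda x,y:((x-420+.5)/5-.5+300,(y+.5)/5-.5+340)
fl,fr,br=[plane("top",T(*p),.008) for p in [(280,498),(399,432),(200,69)]]
print("plate",fl,fr,br,np.linalg.norm(fl-fr),np.linalg.norm(br-fr))
ex=(br-fr)/np.linalg.norm(br-fr);yaw=np.arctan2(ex[1],ex[0]);O=(fl+br)/2;print("yaw",yaw,"origin",O)
fl2,br2=[plane("side",S(*p),.008) for p in [(10,498),(395,367)]]
print("side fl(?),br",fl2,br2)
c=[plane("top",U(*p),.012) for p in [(650,45),(690,70),(562,278),(522,250)]]
m=sum(c)/4;d=(c[0]+c[1]-c[2]-c[3])/2;print("strip",m,np.linalg.norm(d),np.arctan2(d[1],d[0]),np.linalg.norm(c[0]-c[1]))
# spine top near/left end two-view
print("spine end tri",tri(ray("top",U(578,245)),ray("side",V(481,86))))
# knob top two view (centre)
print("knob tri", tri(ray("top",T(143,188)),ray("side",S(248,75))))
e=np.array([np.cos(yaw),np.sin(yaw),0]);n=np.array([-e[1],e[0],0]);z=np.array([0,0,1.])
lip=O*[1,1,0]-.075*e+.035*z; u=e*np.cos(np.pi/6)+z*.5; w=-e*.5+z*np.cos(np.pi/6)
seat=lip+.045*u
for h in (0,.01):
  k=seat+u*(.065+.035-h)+w*.07;print("knob pred",h,k,proj("top",k),proj("side",k))
print("seat",seat,"lip top pred",proj("top",seat-.049*u+.007*w),proj("side",seat-.049*u+.007*w))
print("follower front top",proj("top",seat+.03*u+.016*w),proj("side",seat+.03*u+.016*w))
print("spool",plane("top",(405,220),.038),"tape",plane("top",(339,218),.021))
o=bot.get_obs();print(Ro.from_euler("xyz",o["tool_rot"]).as_matrix())
E
```

```text
plate [ 0.4602 -0.1648  0.008 ] [ 0.4908 -0.2168  0.008 ] [ 0.6517 -0.122   0.008 ] 0.06034870158646296 0.18680203329351563
yaw 0.5328153520104681 origin [ 0.5559 -0.1434  0.008 ]
side fl(?),br [ 0.4606 -0.1671  0.008 ] [ 0.653  -0.1227  0.008 ]
strip [ 0.5503 -0.4069  0.012 ] 0.09033457369801333 -0.5393667089650743 0.01734656654945071
spine end tri (array([ 0.5187, -0.393 ,  0.0409]), [np.float64(5.971513827679493e-05), np.float64(5.971513827668177e-05)])
knob tri (array([ 0.5833, -0.1243,  0.1621]), [np.float64(0.0004714148875484605), np.float64(0.0004714148875483171)])
knob pred 0 [ 0.5694 -0.1355  0.1681] [np.float64(258.18420483541945), np.float64(249.64971912938697)] [np.float64(281.2600031395815), np.float64(198.43179149922562)]
knob pred 0.01 [ 0.5619 -0.1399  0.1631] [np.float64(260.7581082134913), np.float64(253.8312487045685)] [np.float64(277.920771407093), np.float64(202.8044475969565)]
seat [ 0.5249 -0.1617  0.0575] lip top pred [np.float64(288.85613229498585), np.float64(293.4401865527376)] [np.float64(243.93328154919993), np.float64(290.1288881411018)]
follower front top [np.float64(272.0414869458863), np.float64(266.7494205697135)] [np.float64(269.09922551906214), np.float64(250.07391242130694)]
spool [ 0.651  -0.4334  0.038 ] tape [ 0.6546 -0.2899  0.021 ]
[[-0.8948  0.4465 -0.0004]
 [ 0.4465  0.8948 -0.0009]
 [-0.0001 -0.001  -1.    ]]
```

```bash
python3 - <<'E'
from h import *
np.set_printoptions(precision=3,suppress=True)
print("faucet base",plane("top",(75,250),0.),"top?",plane("top",(25,200),.3))
print("side faucet base", plane("side",(292,190),0.), "soap",plane("top",(115,185),0))
for f in (0,.25,.5,.75,1):
  p=np.array([.279,.559,.231])*(1-f)+f*np.array([.53,-.16,.28]);print(p,proj("top",p),proj("side",p))
a=np.array([.53,-.16,.28])-np.array([.279,.559,.231]);R=Ro.from_euler("xyz",bot.get_obs()["tool_rot"]).as_matrix();print("tool delta",R.T@a)
E
```

```text
faucet base [0.57  0.311 0.   ] top? [0.631 0.224 0.3  ]
side faucet base [0.755 0.31  0.   ] soap [0.723 0.229 0.   ]
[0.279 0.559 0.231] [np.float64(-158.27017266590167), np.float64(406.150487989611)] [np.float64(66.96194590946959), np.float64(89.65288648939003)]
[0.342 0.379 0.243] [np.float64(-57.663814117631716), np.float64(373.351222473783)] [np.float64(100.71335537388535), np.float64(98.10199358251921)]
[0.405 0.2   0.256] [np.float64(45.775118070406904), np.float64(339.6284931108928)] [np.float64(142.07137647116306), np.float64(108.45529008052799)]
[0.467 0.02  0.268] [np.float64(152.16795872464755), np.float64(304.94274282675605)] [np.float64(193.93404948525347), np.float64(121.43825243337363)]
[ 0.53 -0.16  0.28] [np.float64(261.6430729778835), np.float64(269.2521225560234)] [np.float64(260.88573616860185), np.float64(138.19849977799612)]
tool delta [-0.546 -0.531 -0.048]
```

The rows are not in the units I measure in: shifts go in cm. I convert before sending: -0.546 m is -54.6, -0.531 m is -53.1.

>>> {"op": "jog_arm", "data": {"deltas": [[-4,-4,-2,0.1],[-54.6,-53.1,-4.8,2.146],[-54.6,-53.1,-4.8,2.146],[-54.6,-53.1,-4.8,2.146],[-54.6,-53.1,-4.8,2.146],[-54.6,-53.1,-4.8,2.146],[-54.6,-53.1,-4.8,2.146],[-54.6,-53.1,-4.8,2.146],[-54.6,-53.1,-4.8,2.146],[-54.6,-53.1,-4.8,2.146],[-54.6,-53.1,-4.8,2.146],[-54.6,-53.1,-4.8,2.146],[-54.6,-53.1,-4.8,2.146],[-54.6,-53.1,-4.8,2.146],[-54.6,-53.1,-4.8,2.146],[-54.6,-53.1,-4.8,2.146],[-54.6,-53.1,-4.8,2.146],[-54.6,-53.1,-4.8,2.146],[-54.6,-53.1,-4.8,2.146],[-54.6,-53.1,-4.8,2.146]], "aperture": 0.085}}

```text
refused: deltas[0]: [-4, -4, -2, 0.1] is not of type 'number' (schema: type "number"). Nothing was moved.
```

Nothing moved. I misread the format; it is one flat list, 4 numbers to a row, no inner brackets. Resending.

>>> {"op": "jog_arm", "data": {"deltas": [-4,-4,-2,0.1,-54.6,-53.1,-4.8,2.146,-54.6,-53.1,-4.8,2.146,-54.6,-53.1,-4.8,2.146,-54.6,-53.1,-4.8,2.146,-54.6,-53.1,-4.8,2.146,-54.6,-53.1,-4.8,2.146,-54.6,-53.1,-4.8,2.146,-54.6,-53.1,-4.8,2.146,-54.6,-53.1,-4.8,2.146,-54.6,-53.1,-4.8,2.146,-54.6,-53.1,-4.8,2.146,-54.6,-53.1,-4.8,2.146,-54.6,-53.1,-4.8,2.146,-54.6,-53.1,-4.8,2.146,-54.6,-53.1,-4.8,2.146,-54.6,-53.1,-4.8,2.146,-54.6,-53.1,-4.8,2.146,-54.6,-53.1,-4.8,2.146,-54.6,-53.1,-4.8,2.146], "aperture": 0.085}}

```text
time: 1.82
tool_pos: [0.5304, -0.1644, 0.2791]
tool_rot: [3.14, 0.002, 0.526]
force: [-0.6, 0.1, 0.0]
gripper_width: 0.0848
finger_force: 0.0
```

```bash
cat > snap.py <<'E'
from h import *
import sys,json
n=sys.argv[1]
bot.snapshot("wrist")
o=bot.get_obs();im=bot.snapshot("wrist");cv2.imwrite(f"pics/{n}.png",im[:,:,::-1])
json.dump({k:np.asarray(o[k]).tolist() for k in("tool_pos","tool_rot")},open(f"pics/{n}.json","w"))
print(o["tool_pos"],o["tool_rot"],o["joints"])
E
python3 snap.py w1
```

```text
[ 0.5302648  -0.16170276  0.27888689] [3.14119903e+00 1.35707039e-03 5.29125276e-01] [-0.37477027  0.16472148  0.66948656  1.60835587 -0.10208185  1.40511764
 -0.73661799]
```

View pics/w1.png

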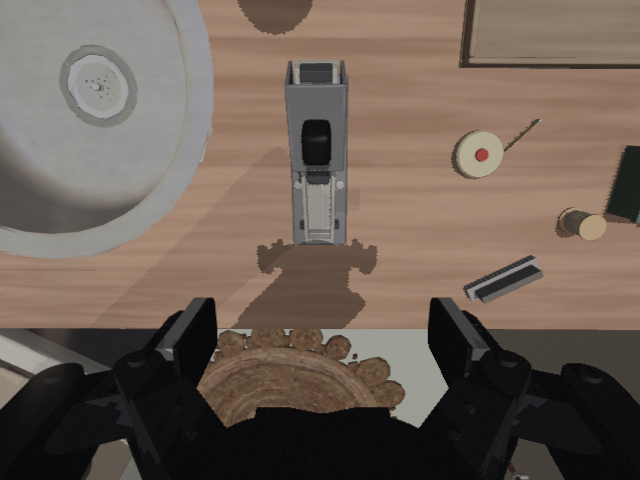

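The wrist view shows the channel aligned with image columns: base front at row 243, lip near (320,238), follower near (318,176), knob at (316,142), strip at (503,279). I'll zoom in.

```bash
python3 - <<'E'
import cv2,numpy as np
t=cv2.imread("pics/w1.png")
a=cv2.resize(t[55:250,280:355],None,fx=3,fy=3,interpolation=2)   # 225x585
b=cv2.resize(t[165:250,290:350],None,fx=6,fy=6,interpolation=2)   # 360x510
c=cv2.resize(t[250:310,455:550],None,fx=2,fy=2,interpolation=2)
o=np.zeros((585,785,3),np.uint8);o[:,:225]=a;o[:510,225:585]=b;o[:120,590:780]=c;cv2.imwrite("pics/c3.png",o)
E
```

```text
(no output)
```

View pics/c3.png

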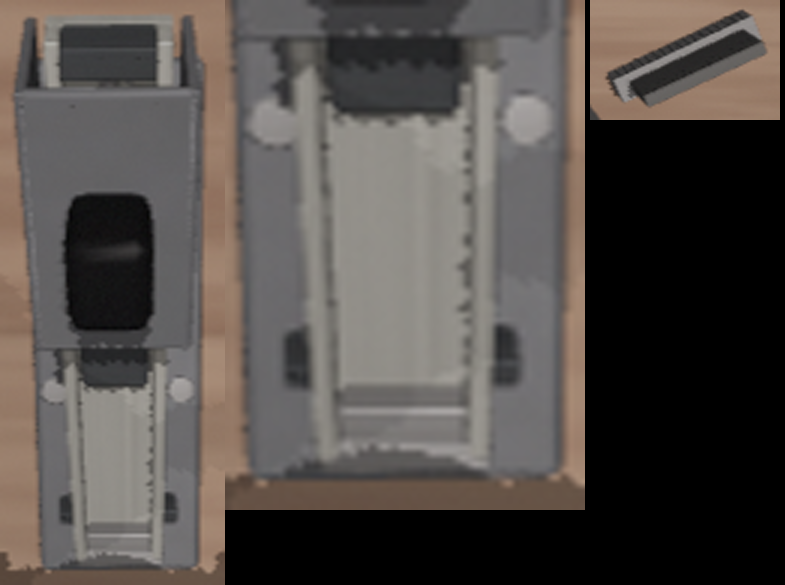

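```bash
cat >> h.py <<'E'
import json
def projw(name,X):
    o=json.load(open(f"pics/{name}.json"));p=bot.camera_params("wrist");T=p["tool_from_camera"]
    R=Ro.from_euler("xyz",o["tool_rot"]).as_matrix()
    c=np.linalg.inv(T)@np.append(R.T@(X-np.array(o["tool_pos"])),1);return [p["cx"]+K(p)*c[0]/c[2],p["cy"]+K(p)*c[1]/c[2]]
def obsw(name): return json.load(open(f"pics/{name}.json"))
E
python3 - <<'E'
from h import *
from scipy.optimize import least_squares
np.set_printoptions(precision=4,suppress=True)
T=lambda x,y:((x+.5)/5-.5+225,(y+.5)/5-.5+205)
S=lambda x,y:((x+.5)/4-.5+225,(y+.5)/4-.5+180)
B=lambda x,y:((x-225+.5)/6-.5+290,(y+.5)/6-.5+165)
A=lambda x,y:((x+.5)/3-.5+280,(y+.5)/3-.5+55)
# triangulations
o=obsw("w1")
print("follower front-top edge mid",tri(ray("wrist",B(395,113),o),ray("top",T(231,280)),ray("side",S(203,277))))
print("lip inner top mid",tri(ray("wrist",B(404,408),o),ray("top",T(302,420)),ray("side",S(103,420))))
print("knob top mid",tri(ray("wrist",A(110,252),o),ray("top",T(143,188)),ray("side",S(248,73))))
print("hood top front mid",tri(ray("wrist",A(113,345),o),ray("top",T(190,250)),ray("side",S(222,165))))
# base in wrist
for p in [(250,478),(565,475)]: print("base front",plane("wrist",B(*p),.008,o))
E
```

```text
follower front-top edge mid (array([ 0.552 , -0.1468,  0.0836]), [np.float64(0.003510673040426822), np.float64(0.002563543449153366), np.float64(0.0012536207819192119)])
lip inner top mid (array([ 0.4977, -0.176 ,  0.0414]), [np.float64(0.0011642078904170448), np.float64(0.0022257614769434194), np.float64(0.001352783991384645)])
knob top mid (array([ 0.5844, -0.1234,  0.1622]), [np.float64(0.0018130446176389881), np.float64(0.001284438099142482), np.float64(0.001219055720466027)])
hood top front mid (array([ 0.5645, -0.137 ,  0.1287]), [np.float64(0.0016421794503759832), np.float64(0.002301172208324665), np.float64(0.0016291487877802358)])
base front [ 0.4622 -0.1606  0.008 ]
base front [ 0.4945 -0.2146  0.008 ]
```

The lip, follower and hood all sit about 12 mm further along than assumed from the plate centre, with heights as stated. So seat ≈ (0.535,-0.155,0.0575), yaw 0.533. I'll go over the strip next.

Scaled: 0.2072 m is 20.72, 0.13 m is 13.

>>> {"op": "jog_arm", "data": {"deltas": [-11.66,20.72,13,1.072,-11.66,20.72,13,1.072,-11.66,20.72,13,1.072,-11.66,20.72,13,1.072,-11.66,20.72,13,1.072,-11.66,20.72,13,1.072,-11.66,20.72,13,1.072,-11.66,20.72,13,1.072,-11.66,20.72,13,1.072,-11.66,20.72,13,1.072,-11.66,20.72,13,1.072,-11.66,20.72,13,1.072,-11.66,20.72,13,1.072], "aperture": 0.085}}

```text
time: 3.0
tool_pos: [0.5359, -0.3964, 0.1496]
tool_rot: [-3.141, -0.0, -0.536]
force: [1.3, -0.2, 1.0]
gripper_width: 0.0848
finger_force: 0.0
```

```bash
python3 snap.py w2; python3 -c "
import cv2
t=cv2.imread('pics/w2.png');cv2.imwrite('pics/c4.png',cv2.resize(t[100:400,170:470],None,fx=2,fy=2,interpolation=2))"
```

```text
[ 0.53576607 -0.3966265   0.1495593 ] [-3.14073750e+00 -4.01259310e-04 -5.36745746e-01] [-0.021567    0.60713406  0.86370021  1.47945956 -0.47202754  1.27213203
 -1.21452525]
```

View pics/c4.png

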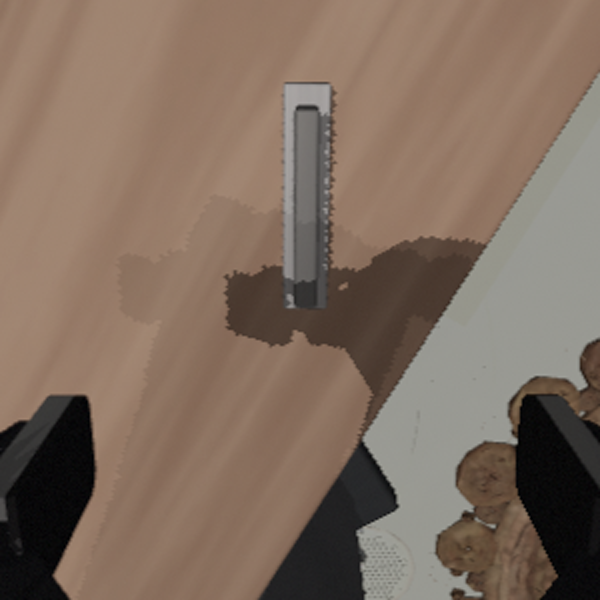

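```bash
python3 - <<'E'
from h import *
np.set_printoptions(precision=4,suppress=True)
U=lambda x,y:((x-450+.5)/6-.5+365,(y+.5)/6-.5+240)
C=lambda x,y:((x+.5)/2-.5+170,(y+.5)/2-.5+100)
V=lambda x,y:((x-420+.5)/5-.5+300,(y+.5)/5-.5+340)
o=obsw("w2")
print("far",tri(ray("wrist",C(307,106),o),ray("top",U(662,74))))
print("near",tri(ray("wrist",C(306,305),o),ray("top",U(567,243)),ray("side",V(481,86))))
f,n=plane("wrist",C(307,106),.034,o),plane("wrist",C(306,305),.034,o)
m=(f+n)/2;print(f,n,np.linalg.norm(f-n),m,np.arctan2(*(f-n)[[1,0]]))
q=[plane("wrist",C(*p),.012,o) for p in[(284,83),(330,83)]];print("foot far",q,np.linalg.norm(q[0]-q[1]),(q[0]+q[1])/2)
q=plane("wrist",C(305,308),.012,o);print(q)
# ctrl delta: grip 20mm toward near end
R=Ro.from_euler("xyz",o["tool_rot"]).as_matrix()
print("tool delta to centre", R.T@(m-o["tool_pos"]))
E
```

```text
far (array([ 0.5833, -0.4246,  0.0232]), [np.float64(0.0014328590301693712), np.float64(0.0014328590301695453)])
near (array([ 0.521 , -0.3881,  0.0366]), [np.float64(0.00233096345266251), np.float64(0.0022418523111940544), np.float64(0.000419604994056557)])
[ 0.585  -0.4241  0.034 ] [ 0.5223 -0.3865  0.034 ] 0.07317533912837255 [ 0.5537 -0.4053  0.034 ] -0.5406321133889535
foot far [array([ 0.5955, -0.4204,  0.012 ]), array([ 0.5867, -0.4352,  0.012 ])] 0.017224499544220947 [ 0.5911 -0.4278  0.012 ]
[ 0.5149 -0.3816  0.012 ]
tool delta to centre [ 0.0198 -0.0016  0.1156]
```

>>> {"op": "jog_arm", "data": {"deltas": [0.1,-0.1,4,0,0.2,-0.15,8,0,0.2,-0.15,11,0,0.2,-0.15,13,0,0.2,-0.15,13,0,0.2,-0.15,13,0], "aperture": 0.05, "grip_force": 25}}

```text
time: 3.6
tool_pos: [0.5375, -0.3968, 0.0191]
tool_rot: [3.142, 0.001, -0.539]
force: [-0.0, -1.3, 1.5]
gripper_width: 0.0499
finger_force: 0.0
```

>>> {"op": "jog_arm", "data": {"deltas": [0,0,0,0,0,0,0,0,0,0,0,0,0,0,0,0,0,0,0,0,0,0,0,0], "aperture": 0.0, "grip_force": 25}}

```text
time: 4.1
tool_pos: [0.5385, -0.3976, 0.0208]
tool_rot: [-3.141, -0.002, -0.539]
force: [-2.0, 0.3, 7.5]
gripper_width: 0.008
finger_force: 29.9
```

Scaled: -0.1616 m is -16.16, -0.1508 m is -15.08.

>>> {"op": "jog_arm", "data": {"deltas": [0,0,-2,0,0,0,-6,0,0,0,-10,0,0,0,-12,0,-3,-3.2,-12,-0.12,-5,-5.4,-12,-0.24,-7,-7.5,-12,-0.36,-9,-9.6,-12,-0.48,-11,-11.8,-12,-0.6,-13,-14,-12,-0.72,-15,-16.1,-12,-0.84,-15.08,-16.16,-12,-0.96,-15.08,-16.16,-12,-1.072,-15.08,-16.16,-12,-1.072,-15.08,-16.16,-12,-1.072,-15.08,-16.16,-12,-1.072]}}

```text
time: 5.43
tool_pos: [0.4912, -0.1815, 0.1393]
tool_rot: [3.142, 0.0, 0.528]
force: [0.8, -0.0, -2.6]
gripper_width: 0.0082
finger_force: 28.7
```

```bash
python3 snap.py w3; python3 - <<'E'
from h import *
t=cv2.imread("pics/w3.png");s=bot.snapshot("side")[:,:,::-1]
o=np.zeros((560,790,3),np.uint8)
o[:480,:400]=cv2.resize(t[120:360,220:420],None,fx=2,fy=2,interpolation=2)
o[:540,400:780]=cv2.resize(s[150:330,215:342],None,fx=3,fy=3,interpolation=2)[:,:380]
cv2.imwrite("pics/c5.png",o)
E
```

```text
[ 0.49127717 -0.18146229  0.13929873] [3.14150368e+00 9.03688505e-05 5.28750768e-01] [-0.3748917   0.21184133  0.72241316  1.87587439 -0.15565429  1.11059873
 -0.63614184]
```

View pics/c5.png

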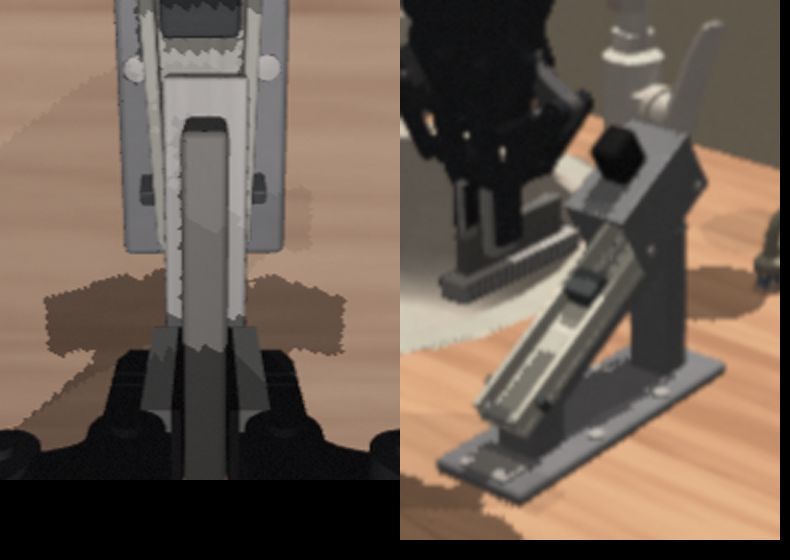

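The strip hangs level in the grip and lines up with the channel to within 1 mm (strip centre column 205, channel centre about 203 in the crop). I'll lower its back end onto the floor and start pivoting.

Scaled: 0.064 m is 6.4, -0.0015 m is -0.15.

>>> {"op": "jog_arm", "data": {"deltas": [0,0,3,0,0,-0.05,4.5,0,0,-0.05,5.2,0,0,-0.05,5.6,0,-0.05,-0.05,5.8,0,-0.1,-0.05,6,0,-0.15,-0.05,6.2,0,-0.15,-0.05,6.4,0,-0.15,-0.05,6.4,0], "grip_force": 20}}

```text
time: 6.33
tool_pos: [0.4886, -0.1822, 0.0757]
tool_rot: [-3.14, 0.002, 0.531]
force: [-8.6, -2.8, 4.6]
gripper_width: 0.0082
finger_force: 30.3
```

>>> {"op": "jog_arm", "data": {"deltas": [0,0,0.15,0,0.05,0,0.3,0,0.1,0,0.5,0,0.1,0,0.65,0,0.1,0,0.65,0]}}

```text
time: 6.75
tool_pos: [0.4893, -0.1824, 0.0692]
tool_rot: [-3.141, 0.002, 0.53]
force: [-8.8, -2.7, 4.6]
gripper_width: 0.0084
finger_force: 31.1
```

```bash
python3 - <<'E'
from h import *
s=bot.snapshot("side")[:,:,::-1]
w=bot.snapshot("wrist")[:,:,::-1]
o=np.zeros((540,780,3),np.uint8)
o[:480,:400]=cv2.resize(w[120:360,220:420],None,fx=2,fy=2,interpolation=2)
o[:540,400:780]=cv2.resize(s[150:330,215:342],None,fx=3,fy=3,interpolation=2)[:,:380]
cv2.imwrite("pics/c6.png",o)
E
```

```text
(no output)
```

View pics/c6.png

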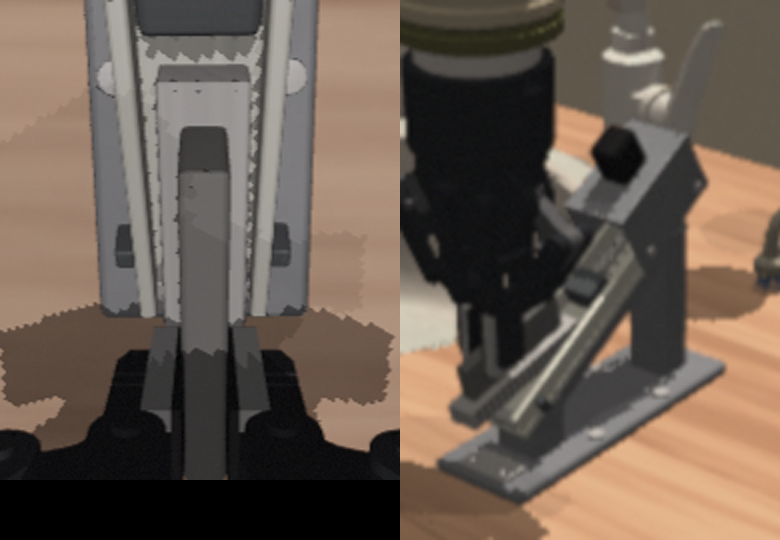

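The strip's back end is in the channel, centred between the walls, about 15° pivoted, with the follower just ahead. I'll pivot it a bit more, then push up the channel.

The rows are not in the units I measure in: shifts go in cm. I convert before sending: -0.0114 m is -1.14, -0.0055 m is -0.55.

>>> {"op": "jog_arm", "data": {"deltas": [0.1,0,0.3,0,0.2,0,0.55,0,0.5,0,0.4,0,0.9,0,0.15,0,1.3,0,-0.1,0,1.7,0,-0.35,0,2.1,0,-0.55,0,2.5,0,-0.8,0,2.9,0,-1.05,0,3.1,0,-1.14,0,3.1,0,-1.14,0]}}

```text
time: 7.77
tool_pos: [0.5168, -0.1666, 0.0809]
tool_rot: [3.141, 0.002, 0.531]
force: [-6.3, -3.1, 1.9]
gripper_width: 0.0082
finger_force: 31.7
```

```bash
python3 - <<'E'
from h import *
s=bot.snapshot("side")[:,:,::-1]
w=bot.snapshot("wrist")[:,:,::-1]
o=np.zeros((540,780,3),np.uint8)
o[:480,:400]=cv2.resize(w[120:360,220:420],None,fx=2,fy=2,interpolation=2)
o[:540,400:780]=cv2.resize(s[150:330,215:342],None,fx=3,fy=3,interpolation=2)[:,:380]
cv2.imwrite("pics/c7.png",o)
E
```

```text
(no output)
```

View pics/c7.png

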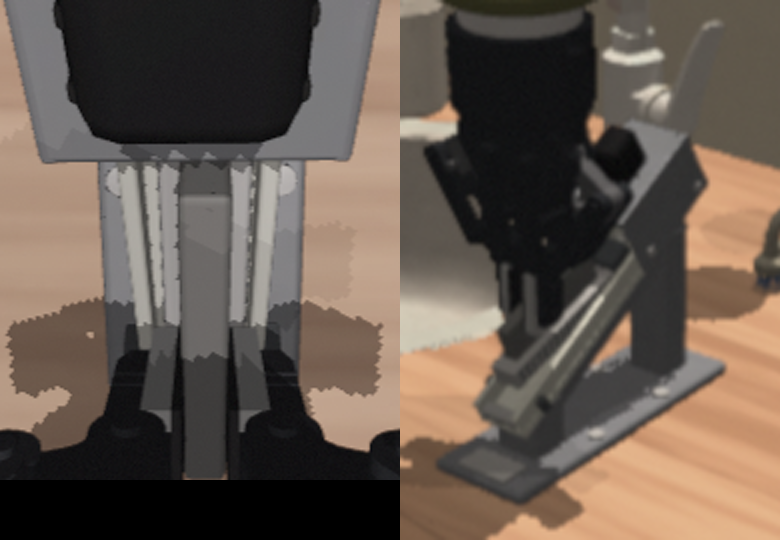

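The strip front end is now behind the lip and the follower is pushed back. I'll lower it flat.

Scaled: 0.0005 m is 0.05, 0.0125 m is 1.25.

>>> {"op": "jog_arm", "data": {"deltas": [0,0,0.3,0,0,0,0.6,0,0.05,0,0.9,0,0.05,0,1.1,0,0.05,0,1.25,0,0.05,0,1.25,0]}}

```text
time: 8.37
tool_pos: [0.5171, -0.1666, 0.0691]
tool_rot: [-3.142, 0.001, 0.53]
force: [-10.3, -2.3, 12.2]
gripper_width: 0.0081
finger_force: 34.8
```

>>> {"op": "jog_arm", "data": {"deltas": [-0.2,0,0.12,0,-0.4,0,0.25,0,-0.6,0,0.37,0,-0.6,0,0.37,0]}}

```text
time: 8.7
tool_pos: [0.5151, -0.169, 0.0673]
tool_rot: [3.138, -0.004, 0.532]
force: [-5.9, -0.9, 19.7]
gripper_width: 0.008
finger_force: 35.7
```

Scaled: -0.002 m is -0.2, -0.003 m is -0.3.

>>> {"op": "jog_arm", "data": {"deltas": [-0.1,0,-0.2,0,-0.1,0,-0.3,0,-0.1,0,-0.3,0,-0.1,0,-0.3,0], "aperture": 0.04}}

```text
time: 9.03
tool_pos: [0.5121, -0.1683, 0.0672]
tool_rot: [3.141, -0.0, 0.533]
force: [-0.4, -0.3, -0.8]
gripper_width: 0.04
finger_force: 0.0
```

>>> {"op": "jog_arm", "data": {"deltas": [-1,0,-2,0,-3,0,-5,0,-5,0,-8,0,-6,0,-11,0,-6,0,-11,0,-6,0,-11,0]}}

```text
time: 9.53
tool_pos: [0.4609, -0.1992, 0.1785]
tool_rot: [3.14, -0.004, 0.532]
force: [0.1, 1.1, 0.4]
gripper_width: 0.0398
finger_force: 0.0
```

```bash
python3 snap.py w4; python3 - <<'E'
from h import *
t=cv2.imread("pics/w4.png");s=bot.snapshot("side")[:,:,::-1]
o=np.zeros((540,780,3),np.uint8)
o[:480,:400]=cv2.resize(t[20:260,220:420],None,fx=2,fy=2,interpolation=2)
o[:540,400:780]=cv2.resize(s[150:330,215:342],None,fx=3,fy=3,interpolation=2)[:,:380]
cv2.imwrite("pics/c8.png",o)
E
```

```text
[ 0.46046603 -0.19850472  0.17712003] [ 3.14155841e+00 -1.38201857e-03  5.32970181e-01] [-0.38901752  0.09969409  0.75558807  1.88827914 -0.07500371  1.18073617
 -0.64523542]
```

View pics/c8.png

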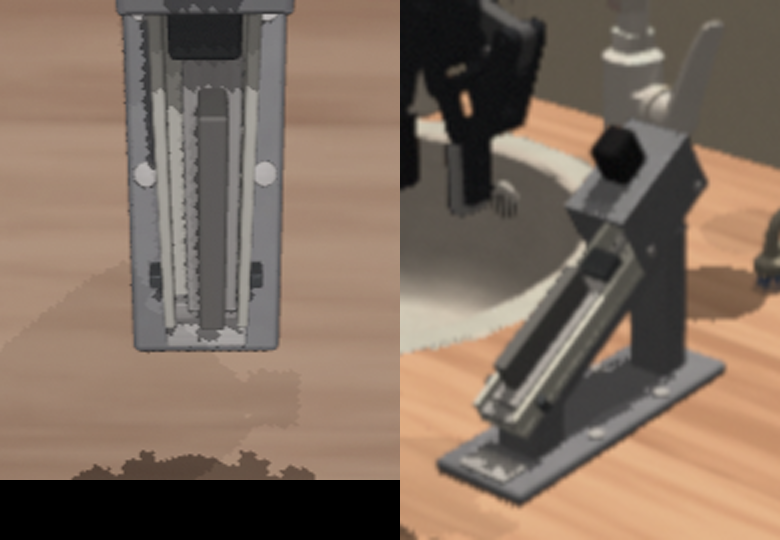

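```bash
python3 - <<'E'
from h import *
np.set_printoptions(precision=1,suppress=True)
y=.533;e=np.array([np.cos(y),np.sin(y),0]);n=np.array([-e[1],e[0],0]);z=np.array([0,0,1.])
u=e*np.cos(np.pi/6)+z*.5;w=-e*.5+z*np.cos(np.pi/6);seat=np.array([.5353,-.1550,.0575])
c=lambda uv:np.array([(uv[0]-220)*2,(uv[1]-20)*2]); d=lambda uv:np.array([(uv[0]-215)*3+400,(uv[1]-150)*3])
for nm,a,b,h in [("spine back top",.037,-.0025,.034),("spine front top",-.037,-.0025,.034),("foot front top",-.045,-.0025,.012),("follower front top (15)",.045,0,.016),("lip inner top",-.045,0,.007),("base of wall front",-.053,.016,.012)]:
    X=seat+a*u+b*n+h*w;print(nm,c(projw("w4",X)),d(proj("side",X)))
k=seat+.1*u+.07*w;print("knob",k,"measured .5844,-.1234,.1622")
E
```

```text
spine back top [220.7 114.2] [575.4 264.4]
spine front top [217.2 329.3] [499.1 367.2]
foot front top [216.2 309.6] [505.9 401.6]
follower front top (15) [211.4  58.8] [590.8 272.2]
lip inner top [209.5 301.7] [505.9 405.3]
base of wall front [167.8 326.5] [472.4 402.7]
knob [ 0.6 -0.1  0.2] measured .5844,-.1234,.1622
```

The strip lies seated: the follower front (row 58) and spine front end (row 328) are where a loaded strip would put them. Next I'll pinch the knob.

>>> {"op": "jog_arm", "data": {"deltas": [0,0,-4,0,4,0,-4,0,8,0,-4,0,11.5,0,-4,0,14.9,0,-4,0,14.9,0,-2,0,14.9,0,0.5,0,14.9,0,2.28,0,14.9,0,2.28,0,14.9,0,2.28,0], "aperture": 0.06, "grip_force": 25}}

```text
time: 10.52
tool_pos: [0.5877, -0.1228, 0.1527]
tool_rot: [-3.14, 0.003, 0.533]
force: [-0.1, 0.7, 0.0]
gripper_width: 0.0599
finger_force: 0.0
```

>>> {"op": "jog_arm", "data": {"deltas": [0,0,0,0,0,0,0,0,0,0,0,0,0,0,0,0], "aperture": 0.0, "grip_force": 25}}

```text
time: 10.85
tool_pos: [0.5886, -0.1229, 0.1553]
tool_rot: [-3.141, -0.001, 0.533]
force: [-2.4, 1.5, 3.0]
gripper_width: 0.0194
finger_force: 26.4
```

>>> {"op": "jog_arm", "data": {"deltas": [-0.87,0,0.5,0,-1.73,0,1,0,-2.6,0,1.5,0,-3.46,0,2,0,-4.33,0,2.5,0,-5.2,0,3,0,-6.06,0,3.5,0,-6.93,0,4,0,-7.36,0,4.25,0,-7.79,0,4.5,0,-8.14,0,4.7,0,-8.4,0,4.85,0,-8.4,0,4.85,0,-8.4,0,4.85,0]}}

```text
time: 12.02
tool_pos: [0.5182, -0.165, 0.1078]
tool_rot: [3.141, -0.004, 0.534]
force: [-0.8, 4.2, 14.4]
gripper_width: 0.0196
finger_force: 27.7
```

Scaled: -0.004 m is -0.4, -0.002 m is -0.2.

>>> {"op": "jog_arm", "data": {"deltas": [-0.2,0,0.05,0,-0.4,0,0.15,0,-0.4,0,0.15,0,-0.4,0,0.15,0]}}

```text
time: 12.35
tool_pos: [0.518, -0.1651, 0.1078]
tool_rot: [3.139, -0.01, 0.536]
force: [7.6, 9.6, 19.4]
gripper_width: 0.0192
finger_force: 28.3
```

>>> {"op": "jog_arm", "data": {"deltas": [0.3,0,-0.2,0,0.3,0,-0.2,0,0.3,0,-0.2,0,0.3,0,-0.2,0], "aperture": 0.06}}

```text
time: 12.68
tool_pos: [0.5148, -0.1666, 0.1059]
tool_rot: [-3.141, 0.001, 0.532]
force: [-0.6, 0.2, -0.5]
gripper_width: 0.0601
finger_force: 0.0
```

>>> {"op": "jog_arm", "data": {"deltas": [0,0,-3,0,-3,0,-7,0,-6,0,-10,0,-6,0,-10,0,-6,0,-10,0]}}

```text
time: 13.1
tool_pos: [0.463, -0.1988, 0.2082]
tool_rot: [3.14, -0.004, 0.529]
force: [1.7, 0.3, -0.0]
gripper_width: 0.06
finger_force: 0.0
```

```bash
python3 snap.py w5; python3 - <<'E'
from h import *
t=cv2.imread("pics/w5.png");s=bot.snapshot("side")[:,:,::-1]
o=np.zeros((540,780,3),np.uint8)
o[:480,:400]=cv2.resize(t[20:260,220:420],None,fx=2,fy=2,interpolation=2)
o[:540,400:780]=cv2.resize(s[150:330,215:342],None,fx=3,fy=3,interpolation=2)[:,:380]
cv2.imwrite("pics/c9.png",o)
E
```

```text
[ 0.4635639  -0.19710359  0.20653064] [ 3.14158358e+00 -2.39913725e-03  5.31494203e-01] [-0.41164583  0.07257132  0.76676646  1.84539387 -0.05511987  1.24282766
 -0.66780524]
```

View pics/c9.png

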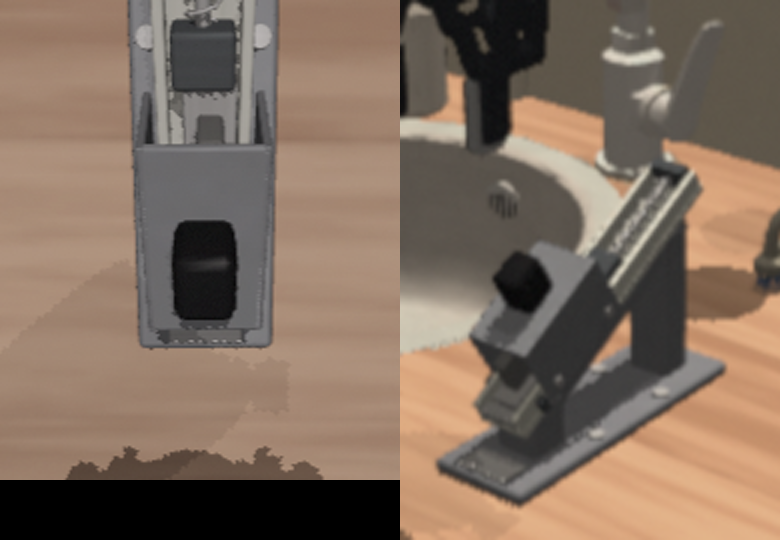

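The hood is stopped hard with 95 mm of travel, the strip and follower are in place beneath it, and the gripper is clear. I'm handing in the job.

```bash
python3 -c "
from station import bot
print(bot.close_job())"
```

```text
the job is handed in; nothing more can be done
None
```

The job is handed in: the strip is seated in the channel against the follower, the hood is closed against its stops, and the gripper is clear. I steered clear of the spool and tape measure but took no final check picture of them, and the hand-in returned no verdict.

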